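Clamp a glued-up case on the gluing plate with the F-clamp

TASK

Clamp the glued-up wooden case down on its gluing plate with the upright F-clamp bolted there: push the free jaw down the bar gently, close to the bar, until its rubber foot bears on the case and the jaw tilts and binds on the bar by itself, without ramming it. Then screw the wooden handle clockwise until it is properly tight, but not so hard that it dents the wood, and let go of the clamp. Do not shove the plate about and do not disturb the other things on the bench.

Things in the scene. Friction and masses are not known exactly. Their poses are not given: they have to be found in the camera images.
- plate_top (a point): Centre of the upper face of the heavy (7 kg) metal gluing plate, 200 x 150 mm, on rubber feet; its face is 63 to 69 mm above the bench. x along the 200 mm side, y towards the clamp's bar, z up. It stands loose on a plywood board and must not be shoved (10 mm at most).
- work: The glued-up wooden case on the plate, between two low steel stops, not to be moved: a block with a lipped cover, 110 x 80 mm. Cases differ: it is 30 to 50 mm high, so feel for its top. Origin under its centre, on the plate; z up. The plate's centre is 2 mm along +x and 16 mm along +y from here.
- bar_top (a point): Upper end of the F-clamp's upright steel bar, on its axis: 86 mm from the plate's centre along the plate's +y, 144 mm above the plate. The bar is 8 mm thick (plate's x), 20 mm deep (plate's y). The jaw's head on it is 48 mm high, 23 x 38 mm, its top level with the arm's; bound, it stands 60 mm above the case, 34 to 54 mm below this point.
- jaw_shoulder (a point): On top of the free jaw's 16 mm wide arm (105 mm long from the bar's axis along the plate's -y to the screw), 35 mm from that axis: push straight down here. It slides at 4 to 12 N (it may stick once: push again), the foot lands, 5 mm on the jaw tips, and at 13 to 20 N it binds and stays, outer end 0.03 to 0.045 rad high, foot pressing 8 to 15 N. Farther out it jams. Handle 56 mm off.
- handle_mid (a point): Middle of the upright wooden screw handle, on its axis: 28 mm across, 80 mm long. It is 40 mm below the handle's top and, at the start, 72 mm above the top of the jaw's arm; it keeps its height while the clamp is tightened. Grip it round its sides from above, up to 25 mm above this point, from any side; the clamp's bar is 105 mm away. Gripping it adds about 10 N at the foot.
- screw (a joint): Turn of the screw, rad: 0 at the start, growing clockwise seen from above, 8 mm a turn, ending at 28. Its moment is about 0.17 N m plus 0.0013 N m per N at the foot: 0.23 N m at 45 N, 0.26 at 65 N, 0.30 at 100 N. From bound, 45 N takes 2 to 3.5 rad, 65 N 3.5 to 4.5, 100 N 5 to 6. Let go, it stays, but the handle springs back 0.1 rad in its bush.
- spindle: The screw with its flat rubber foot, 28 mm across. Origin on the screw's axis 50 mm above the foot's underside, z up. Force of the foot on the case: 6 to 22 N with the jaw bound and let go, never over 35 N before the handle is turned (ramming), 45 to 100 N when properly tight (aim at 65), over 130 N dents the wood.
- foot (a point): Centre of the underside of the rubber foot, on the screw's axis, 136 mm below the middle of the handle. At the start it hangs 7 to 44 mm above the case; bearing, it is near the middle of the case's top.
- offcut: Bystander: a flat light wooden offcut, 32 x 75 x 14 mm, loose on the plate beside the case (its +x side). Origin under its centre.
- glue: Bystander: white glue bottle, 56 mm across and 150 mm tall, standing on the bench. Origin under its centre.
- tape: Bystander: roll of tape lying flat, 96 mm across, 24 mm high. Origin under its centre.
- pile_a: Bystander: pile of three small wooden boards, 76 x 49 x 45 mm. Origin under its centre.
- pile_b: Bystander: pile of two small wooden boards, 76 x 49 x 30 mm. Origin under its centre.
- pile_c: Bystander: pile of four small wooden boards, 76 x 49 x 60 mm. Origin under its centre.
- mallet: Bystander: mallet with a black head and a 240 mm wooden handle, lying. Origin under its middle.
- spare_clamp: Bystander: a second F-clamp, 260 mm long, lying flat on the bench, not to be used. Origin under the middle of its bar.

How it is judged:
By the outcome, as a careful person would: the job done as asked, in the order asked, and still so for the second after the job is handed in, with the robot touching nothing.
It also fails if it takes over 64 s, if anything falls off the work surface, if the arm or the gripper's body presses on something with over 40 N, if the wrist force passes 120 N, or if a joint passes its speed limit or range.

ROBOT

A 6-joint arm with a two-finger parallel gripper is mounted at the origin on the work surface. World frame = base frame: x ahead of the robot, y to its left, z up, the work surface at z = 0. Lengths are in m, angles in degrees, forces in N, time in s.
With the tool pointing down it reaches from about 0.35 to 0.725 m from the base axis. Payload 4.3 kg.
Tool frame: the origin (TCP) lies between the finger pads; the fingertips stand 8 mm ahead of it and the grasp point (between the pads) lies 11 mm behind it; z points along the fingers, y is the direction in which the jaws open and shut (so a half turn about z gives the same grasp; the last joint's range is limited). The gripper opens to 85 mm and grips with 20 to 120 N. Pads are 22 mm wide; open, the fingers measure 114 mm over their backs; the gripper's body (76 mm by 85 mm) begins 54 mm behind the grasp point. The pads swing forward as they close: fully open they stand 13 mm farther back than shut.
Start: joints at [-74.043, 21.618, 4.641, 73.018, 0, 83.68], TCP at [0.218, -0.532, 0.239] pointing down, gripper open.
Joint ranges: [-156.06, 156.06], [-48.1, 94.91], [-58.44, 69.94], [-101.28, 121.22], [-78.64, 73.56], [-180, 180]. Speed limits (degrees/s): [147.25, 147.25, 180, 180, 180, 180].

INTERFACE

Orientations are given as [roll, pitch, yaw] about the fixed x, y, z axes, in that order (R = Rz(yaw) Ry(pitch) Rx(roll)).
In Python, from plant import arm gives the robot as it stands. Calls block until the motion is done:
- arm.movep(position, orientation): joint-space move of the TCP to a pose.
- arm.line_to(position, rate=0.15, frame=None, guard=None): straight line of the TCP; frame=None keeps the orientation; rate is the mean speed in m/s. With guard (N) it stops when the force on the tool has changed by that much, and returns True; else False.
- arm.goto_joints(angles): joint-space move.
- arm.command_gripper(opening): finger opening in m; the grip force is fixed at half the most; returns when the fingers have stopped.
- arm.pause(seconds).
- arm.ik(position, orientation): joint angles nearest the present ones, or None.
- arm.get_image(name): name is "side" or "top"; returns the picture (384x512x3 uint8, red, green, blue); there is no depth.
- arm.get_calibration(name): a dict with "mtx" (3x3 intrinsics, pixels), "eye" and "rotation" of the camera in the world. Camera axes: x right, y down, z forward; pixel columns grow to the right and rows downward; lengths in m; the calibration is good to about 2 mm. A picture is of the moment at which its call begins. get_calibration takes no time and is no camera call.
A pose or a line that the arm cannot do raises arm.PlanningError and nothing moves.
- arm.close_job(): hands the job in, once; it reports no verdict.
Readings, each from a call of its own:
- arm.read_time(): time.
- arm.read_joints(): joint angles.
- arm.read_qd(): joint speeds.
- arm.read_joint_torque(): joint torques, N m.
- arm.read_position(): TCP position.
- arm.read_tool_rot(): TCP orientation.
- arm.read_force(): force on the tool from outside, world axes, zero at the start.
- arm.read_moment(): the same for the moment, N m.
- arm.read_opening(): finger opening in m.
Only numpy, scipy, OpenCV 4.12 (cv2) and the standard library are available. Lean on these libraries where they do the work, as an engineer would, in place of code of your own. Each camera call takes 0.05 s, during which the arm holds its last target.

## Working session

There is one attempt and no reset: what is moved stays moved. The work goes in short steps, each a Python script; the robot and the scene stay as the last script left them, time stands still between calls to the robot, and variables do not carry over. Pictures are saved under pics/ and viewed, and the job is handed in when it is done.

```bash
ls; mkdir -p pics; python3 - <<'E'
from plant import arm
import cv2
for n in ("side","top"):
    im=arm.get_image(n); cv2.imwrite(f"pics/{n}0.png",im[:,:,::-1])
    c=arm.get_calibration(n); print(n,c)
print(arm.read_time(),arm.read_force(),arm.read_moment(),arm.read_opening(),arm.read_tool_rot())
E
```

```text
pics
side {'mtx': array([[365.20333576,   0.        , 255.60429765],
       [  0.        , 365.20333576, 188.94870017],
       [  0.        ,   0.        ,   1.        ]]), 'eye': array([0.0551879 , 1.07753636, 0.87064719]), 'rotation': array([-1.19622853e+02, -2.71338963e-02, -1.56565804e+02])}
top {'mtx': array([[380.35973925,   0.        , 255.05333336],
       [  0.        , 380.35973925, 191.44134385],
       [  0.        ,   0.        ,   1.        ]]), 'eye': array([ 0.45041466, -0.04118985,  1.36728438]), 'rotation': array([-175.70868884,   -1.40171324,  -88.93983037])}
0.1 [ 0.18661489 -0.39566718  0.41355017] [0.01827645 0.0275598  0.00053957] 0.08541329944648347 [-1.79894392e+02 -1.09739974e-02  2.22748581e+01]
```

View pics/side0.png

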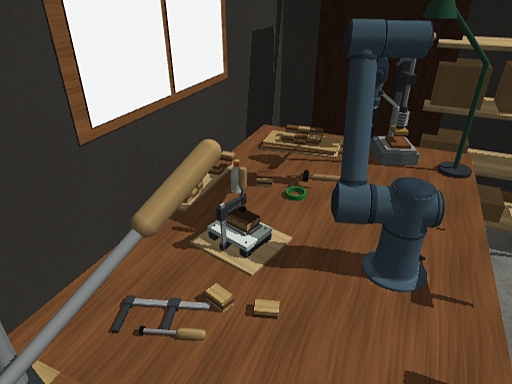

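View pics/top0.png

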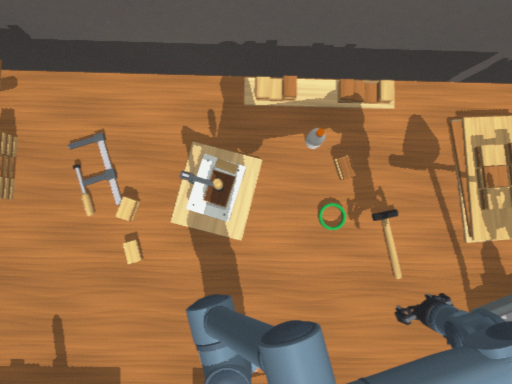

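```bash
python3 - <<'E'
import cv2
a=cv2.imread("pics/top0.png")[135:250,160:275]
cv2.imwrite("pics/top0z.png",cv2.resize(a,None,fx=5,fy=5,interpolation=cv2.INTER_CUBIC))
a=cv2.imread("pics/side0.png")[150:280,180:300]
cv2.imwrite("pics/side0z.png",cv2.resize(a,None,fx=4.5,fy=4.5,interpolation=cv2.INTER_CUBIC))
E
cat > h.py <<'E'
import numpy as np, cv2
from scipy.spatial.transform import Rotation as Ro
from plant import arm
C={n:arm.get_calibration(n) for n in("side","top")}
def RR(n): return Ro.from_euler('xyz',C[n]['rotation'],degrees=True).as_matrix()
def ray(n,u,v):
    c=C[n]; d=RR(n)@np.linalg.inv(c['mtx'])@np.array([u,v,1.]); return c['eye'],d/np.linalg.norm(d)
def onz(n,u,v,z):
    e,d=ray(n,u,v); return e+d*(z-e[2])/d[2]
def proj(n,P):
    c=C[n]; q=c['mtx']@(RR(n).T@(np.asarray(P)-c['eye'])); return q[:2]/q[2]
def tri(p1,p2):
    e1,d1=ray("side",*p1); e2,d2=ray("top",*p2)
    s=np.linalg.lstsq(np.c_[d1,-d2],e2-e1,rcond=None)[0]
    a,b=e1+s[0]*d1,e2+s[1]*d2
    return (a+b)/2,np.linalg.norm(a-b)
E
python3 -c "
from h import *
print(proj('top',[0,0,0]),proj('side',[0,0,0]),proj('top',[.218,-.532,.239]),proj('side',[.218,-.532,.239]))"
```

```text
[231.29912954 349.09117275] [393.18677849 269.18825476] [411.02167189 302.31760055] [363.99616143 141.94548557]
```

View pics/top0z.png

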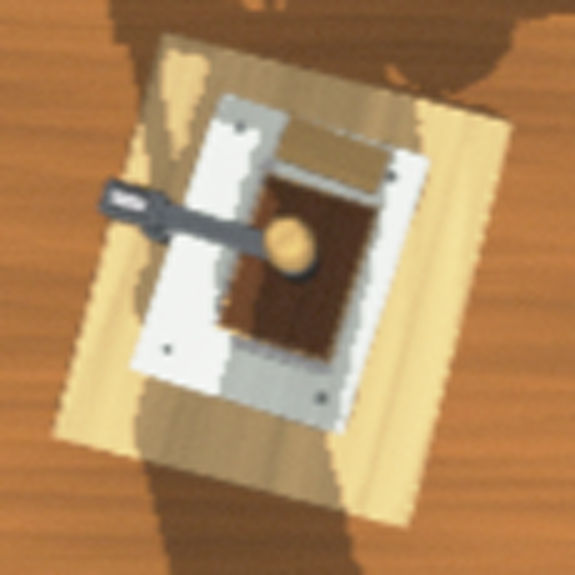

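View pics/side0z.png

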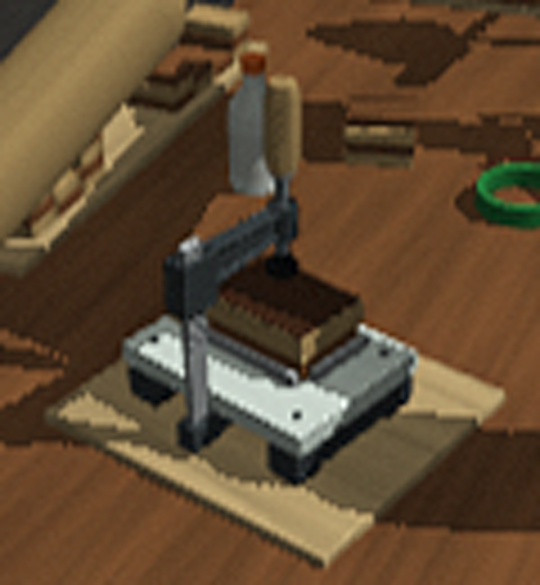

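```bash
python3 - <<'E'
from h import *
T=lambda u,v:((u+.5)/5-.5+160,(v+.5)/5-.5+135)
S=lambda u,v:((u+.5)/4.5-.5+180,(v+.5)/4.5-.5+150)
np.set_printoptions(precision=4,suppress=True)
P=[onz('top',*T(*p),.066) for p in[(228,95),(428,157),(343,432),(133,368)]]
for i in range(4): d=P[(i+1)%4]-P[i]; print(P[i],np.linalg.norm(d),np.degrees(np.arctan2(d[1],d[0])))
c=np.mean(P,0);print("centre",c)
# side check of corners
for p in [(124,350),(300,447),(415,357)]: print('side corner',onz('side',*S(*p),.066))
print("bar tri",tri(S(192,243),T(128,200)), onz('top',*T(128,200),.21),onz('side',*S(192,243),.21))
print("handle top tri",tri(S(286,80),T(290,243)))
# handle axis mid in side
print("jaw arm outer end/ screw side", )
# case top corners top view 
for z in(.1,.11,.115): print(z,[onz('top',*T(*p),z)[:2] for p in[(268,180),(380,208),(330,360),(220,325)]])
E
```

```text
[0.6759 0.103  0.066 ] 0.1443238014220428 -106.1040372360763
[ 0.6359 -0.0356  0.066 ] 0.19756714594346136 164.13453252449995
[0.4459 0.0184 0.066 ] 0.14951338302749848 74.15842323584022
[0.4867 0.1622 0.066 ] 0.19829837769789363 -17.365459766249877
centre [0.5611 0.062  0.066 ]
side corner [0.6684 0.1199 0.066 ]
side corner [0.4803 0.177  0.066 ]
side corner [0.4417 0.0323 0.066 ]
bar tri (array([0.5844, 0.1461, 0.2072]), np.float64(0.001959084718811758)) [0.5849 0.146  0.21  ] [0.5811 0.1498 0.21  ]
handle top tri (array([0.552 , 0.0398, 0.3038]), np.float64(0.0004759328052051568))
jaw arm outer end/ screw side
0.1 [array([0.6132, 0.071 ]), array([ 0.5959, -0.0044]), array([0.4936, 0.0266]), array([0.5154, 0.1002])]
0.11 [array([0.6119, 0.0701]), array([ 0.5948, -0.0046]), array([0.4932, 0.0261]), array([0.5149, 0.0991])]
0.115 [array([0.6113, 0.0696]), array([ 0.5942, -0.0048]), array([0.493 , 0.0258]), array([0.5146, 0.0985])]
```

```bash
python3 - <<'E'
from h import *
np.set_printoptions(precision=4,suppress=True)
T=lambda u,v:((u+.5)/5-.5+160,(v+.5)/5-.5+135)
t=cv2.cvtColor(cv2.imread("pics/top0.png"),cv2.COLOR_BGR2HSV); s=cv2.cvtColor(cv2.imread("pics/side0.png"),cv2.COLOR_BGR2HSV)
print(t[178:190,210:226].tolist()[6]); print(s[180,235:252].tolist())
print("arm", [onz('top',*T(*p),.19) for p in[(165,222),(215,230),(265,240)]])
def blob(h,lo,hi,box):
    m=cv2.inRange(h,lo,hi); k=np.zeros_like(m); x0,y0,x1,y1=box; k[y0:y1,x0:x1]=m[y0:y1,x0:x1]
    n,l,st,ce=cv2.connectedComponentsWithStats(k); i=1+np.argmax(st[1:,4]); return l==i,st[i],ce[i]
m,st,ce=blob(t,(8,90,100),(28,255,255),(210,175,228,195)); print("top",st,ce)
m2,st,ce=blob(s,(8,60,50),(28,255,255),(236,160,250,194)); print("side",st,ce)
for r in range(st[1],st[1]+st[3]): 
    x=np.where(m2[r])[0]; print(r,x.min(),x.max(),end='; ')
print()
for y in range(175,195): print(''.join('#' if m[y,x] else '.' for x in range(205,230)))
# predicted projections for hypothesised axis
for P in ([.555,.045],[.552,.04],[.5535,.0425]):
    print(P,[proj('top',P+[z]) for z in(.30,.26,.22)],[proj('side',P+[z]) for z in(.30,.26,.22)])
E
```

```text
[[100, 21, 110], [110, 14, 107], [19, 45, 118], [18, 110, 167], [18, 124, 208], [19, 121, 222], [20, 120, 228], [21, 120, 232], [22, 116, 235], [22, 117, 233], [20, 122, 223], [18, 123, 195], [18, 121, 148], [17, 116, 86], [14, 136, 75], [13, 138, 74]]
[[48, 15, 83], [40, 9, 84], [50, 9, 85], [22, 55, 70], [19, 125, 63], [19, 122, 69], [21, 126, 77], [18, 119, 77], [19, 126, 91], [19, 119, 109], [20, 118, 128], [19, 127, 116], [13, 158, 58], [14, 181, 55], [15, 160, 59], [13, 166, 57], [11, 143, 59]]
arm [array([0.574, 0.126, 0.19 ]), array([0.5697, 0.0949, 0.19  ]), array([0.5641, 0.0638, 0.19  ])]
top [210 175  13  14 115] [216.4957 182.0522]
side [236 160  14  34 367] [243.8311 174.6458]
160 236 249; 161 236 249; 162 236 249; 163 236 249; 164 236 249; 165 236 249; 166 236 249; 167 239 249; 168 239 249; 169 239 249; 170 239 249; 171 239 249; 172 239 249; 173 239 249; 174 239 249; 175 239 249; 176 239 249; 177 239 249; 178 239 249; 179 239 249; 180 239 249; 181 239 249; 182 239 249; 183 239 249; 184 239 249; 185 239 249; 186 239 249; 187 240 249; 188 240 249; 189 245 249; 190 244 24
[... 436 characters left out ...]
......................
.........................
.........................
.........................
.........................
[0.555, 0.045] [array([215.8312, 182.1336]), array([216.9051, 183.4937]), array([217.9046, 184.7593])] [array([241.8287, 168.8136]), array([242.0332, 178.9024]), array([242.2315, 188.6885])]
[0.552, 0.04] [array([217.5843, 183.2322]), array([218.5954, 184.5529]), array([219.5364, 185.7819])] [array([243.2117, 168.3823]), array([243.3947, 178.4548]), array([243.5722, 188.2257])]
[0.5535, 0.0425] [array([216.7077, 182.6829]), array([217.7502, 184.0232]), array([218.7204, 185.2706])] [array([242.521 , 168.5977]), array([242.7147, 178.6783]), array([242.9026, 188.4568])]
```

```bash
python3 - <<'E'
from h import *
np.set_printoptions(precision=2,suppress=True)
for z in(.4,.2):
  for yaw in(74,-106): print(z,yaw,arm.ik([.575,.1115,z],[180,0,yaw]))
for yaw in range(-180,181,45): print(yaw,arm.ik([.5545,.0425,.26],[180,0,yaw]))
print(arm.ik([.5545,.0425,.35],[180,0,0]))
print(arm.read_time())
E
```

```text
0.4 74 [  4.77  25.59  34.63  99.04   0.   110.77]
0.4 -106 [  4.77  25.59  34.63  99.04   0.   -69.23]
0.2 74 [  4.77  23.58   1.74  68.16   0.   110.77]
0.2 -106 [  4.77  23.58   1.74  68.16   0.   -69.23]
-180 [-2.15 19.14  4.1  74.96  0.   -2.15]
-135 [ -2.15  19.14   4.1   74.96   0.   -47.15]
-90 [ -2.15  19.14   4.1   74.96   0.   -92.15]
-45 [  -2.15   19.14    4.1    74.96    0.   -137.15]
0 [ -2.15  19.14   4.1   74.96   0.   177.85]
45 [ -2.15  19.14   4.1   74.96   0.   132.85]
90 [-2.15 19.14  4.1  74.96  0.   87.85]
135 [-2.15 19.14  4.1  74.96  0.   42.85]
180 [-2.15 19.14  4.1  74.96  0.   -2.15]
[ -2.15  19.62  18.04  88.42   0.   177.85]
0.1
```

```bash
python3 - <<'E'
from h import *
np.set_printoptions(precision=4,suppress=True)
arm.command_gripper(0.0)
p=arm.read_position(); arm.line_to([p[0],p[1],.40],rate=.2)
print(arm.read_time())
arm.movep([.575,.1115,.40],[180,0,-106])
print(arm.read_time(),arm.read_position())
arm.line_to([.575,.1115,.215],rate=.12)
print(arm.read_time(),arm.read_position(),arm.read_force(),arm.read_opening())
for n in("side","top"):
    im=arm.get_image(n); cv2.imwrite(f"pics/{n}1.png",im[:,:,::-1])
a=cv2.imread("pics/top1.png")[135:250,160:275]; b=cv2.imread("pics/side1.png")[150:265,185:300]
cv2.imwrite("pics/z1.png",np.hstack([cv2.resize(q,(400,400),interpolation=cv2.INTER_CUBIC) for q in(a,b)]))
E
```

```text
1.8167
4.4167 [0.5751 0.1109 0.3999]
6.1083 [0.5755 0.1115 0.2158] [ 0.2781  0.0383 -0.035 ] 0.00024186336431821528
```

View pics/z1.png

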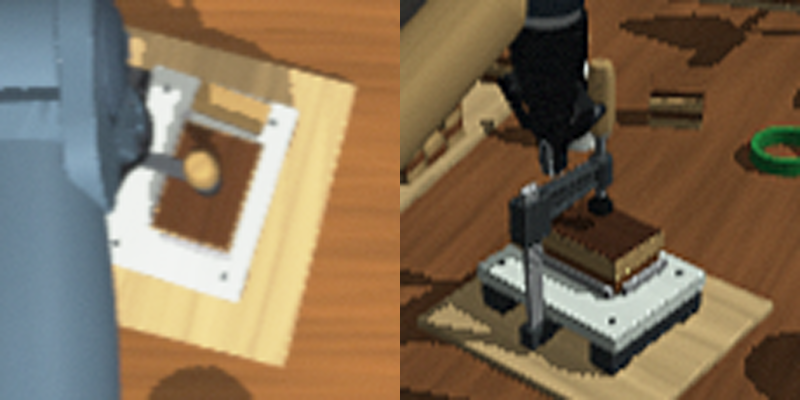

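The fingertips (about (555,165) in the right crop) stand over the jaw's arm, between bar and handle and clear of both. Next I push down in small steps, reading the force at each one.

```bash
python3 - <<'E'
from h import *
np.set_printoptions(precision=4,suppress=True)
h=arm.line_to([.575,.1115,.185],rate=.02,guard=2.5)
p=arm.read_position();print(h,arm.read_time(),p,arm.read_force())
z=p[2]
for i in range(10):
    z-=.0015
    g=arm.line_to([.575,.1115,z],rate=.015,guard=10)
    f=arm.read_force(); print(round(z,4),g,round(arm.read_position()[2],4),f,round(arm.read_time(),2))
    if f[2]>14: break
E
```

```text
True 6.9833 [0.5745 0.1114 0.2018] [0.5971 0.1916 0.5505]
0.2003 False 0.2 [-0.3277  0.1625  0.5189] 7.25
0.1988 False 0.1986 [-0.63    0.1285 -0.3263] 7.5
0.1973 False 0.1971 [-0.1247  0.2049  0.5622] 7.75
0.1958 False 0.1956 [ 0.1527 -0.3529  0.3197] 8.0
0.1943 False 0.1941 [0.3759 0.1781 0.5123] 8.25
0.1928 False 0.1926 [ 0.6938  0.5484 -0.366 ] 8.5
0.1913 False 0.1911 [ 1.1897  0.0845 -0.3579] 8.75
0.1898 False 0.1896 [ 0.3998  0.1253 -0.4543] 9.0
0.1883 False 0.1881 [-0.631   0.882   0.4716] 9.25
0.1868 False 0.1866 [ 0.1309  0.3577 -0.2405] 9.5
```

```bash
python3 - <<'E'
from h import *
im=arm.get_image("side"); b=im[150:265,185:300,::-1]
cv2.imwrite("pics/z2.png",cv2.resize(b,(575,575),interpolation=cv2.INTER_CUBIC))
E
```

```text
(no output)
```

View pics/z2.png

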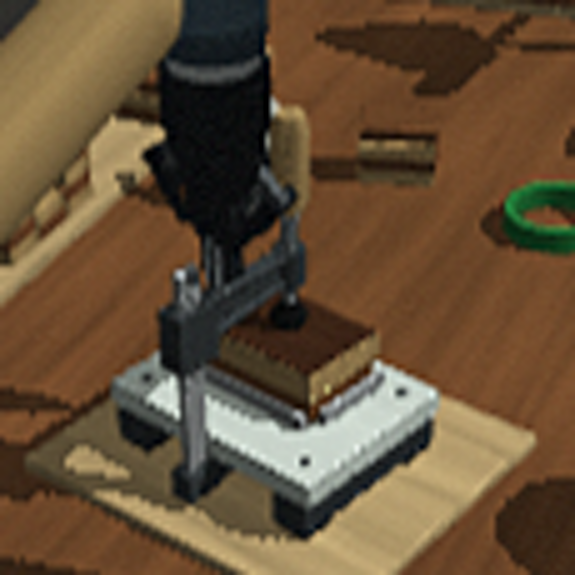

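The jaw has slid down already: the bar's end at (185,275) now stands well above the head, and the foot at (290,315) is near the case. I go on in fine steps.

```bash
python3 - <<'E'
from h import *
np.set_printoptions(precision=2,suppress=True)
z=.1866
for i in range(16):
    z-=.001
    g=arm.line_to([.575,.1115,z],rate=.01,guard=8)
    f=arm.read_force(); print(round(z,4),g,round(arm.read_position()[2],4),f,arm.read_moment(),round(arm.read_time(),2))
    if g or f[2]>6: break
E
```

```text
0.1856 False 0.1855 [-0.02  0.23  0.62] [ 0.04 -0.02  0.04] 9.82
0.1846 False 0.1845 [-0.39 -0.22  0.47] [0.03 0.04 0.02] 10.07
0.1836 False 0.1834 [-0.09  0.11  0.1 ] [-0.01  0.02  0.02] 10.32
0.1826 False 0.1825 [ 0.96 -0.66  0.12] [-0.01  0.04 -0.01] 10.57
0.1816 False 0.1816 [-0.21  1.01  0.06] [ 0.08 -0.03  0.03] 10.82
0.1806 False 0.1806 [-0.52  1.23  2.62] [ 0.19 -0.03  0.06] 11.07
0.1796 False 0.18 [0.33 2.13 3.37] [ 0.3   0.15 -0.01] 11.32
0.1786 False 0.1796 [-1.71  1.47  6.96] [ 0.36  0.3  -0.01] 11.57
```

```bash
python3 - <<'E'
from h import *
np.set_printoptions(precision=2,suppress=True)
z=.1786
for i in range(8):
    z-=.0007
    g=arm.line_to([.575,.1115,z],rate=.01,guard=8)
    f=arm.read_force(); print(round(z,4),g,round(arm.read_position()[2],4),f,arm.read_moment(),round(arm.read_time(),2))
    if g or f[2]>12: break
im=arm.get_image("side"); b=im[150:265,185:300,::-1]
cv2.imwrite("pics/z3.png",cv2.resize(b,(575,575),interpolation=cv2.INTER_CUBIC))
E
```

```text
0.1779 False 0.1795 [-2.08  1.96 10.27] [ 0.32  0.5  -0.02] 11.82
0.1772 False 0.1793 [-2.31  2.02 12.41] [0.26 0.73 0.01] 12.07
```

View pics/z3.png

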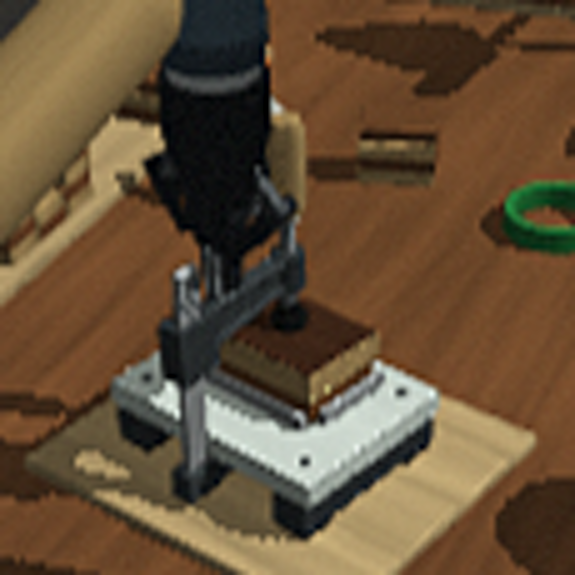

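```bash
python3 - <<'E'
from h import *
np.set_printoptions(precision=2,suppress=True)
z=.1772
for i in range(6):
    z-=.0007
    g=arm.line_to([.575,.1115,z],rate=.01,guard=6)
    f=arm.read_force(); print(round(z,4),g,round(arm.read_position()[2],4),f,arm.read_moment(),round(arm.read_time(),2))
    if g or f[2]>18 or f[2]<8: break
E
```

```text
0.1765 False 0.1791 [-3.98  1.66 14.88] [ 0.26  0.88 -0.05] 12.37
0.1758 False 0.179 [-5.66  1.91 17.88] [ 0.24  1.12 -0.01] 12.62
0.1751 False 0.1788 [-5.86  2.12 21.06] [ 0.21  1.3  -0.05] 12.87
```

```bash
python3 - <<'E'
from h import *
np.set_printoptions(precision=4,suppress=True)
print(arm.read_position(),arm.read_tool_rot(),arm.read_joints())
im=arm.get_image("side")[:,:,::-1]; cv2.imwrite("pics/side4.png",im)
a=cv2.imread("pics/side0.png")
cv2.imwrite("pics/z4.png",np.hstack([cv2.resize(q[160:255,205:275],(400,543),interpolation=cv2.INTER_CUBIC) for q in(a,im)]))
E
```

```text
[0.5758 0.1119 0.1788] [-179.864     0.0786 -105.984 ] [  4.7884  24.0796  -0.6857  65.0796   0.0252 -69.2274]
```

View pics/z4.png

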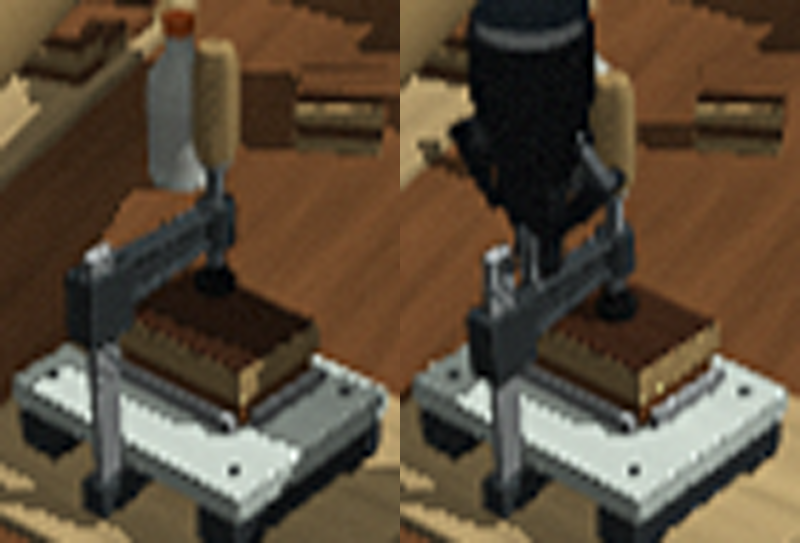

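The outer end came down about 20 mm and the head about 25–30 mm, so the jaw is tilted and stands about 39 mm below the bar's end. That fits being bound. I let go and check it.

```bash
python3 - <<'E'
from h import *
np.set_printoptions(precision=4,suppress=True)
arm.line_to([.575,.1115,.195],rate=.05)
print(arm.read_force(),arm.read_time())
arm.line_to([.575,.1115,.36],rate=.2)
arm.command_gripper(.085)
q=arm.read_joints(); print(arm.read_time(),q)
# go aside (towards robot's right, radially inward) so the cameras see
g=arm.ik([.46,-.08,.36],[180,0,-106]); 
arm.goto_joints(g); print(arm.read_time(),arm.read_joints())
for n in("side","top"):
    im=arm.get_image(n); cv2.imwrite(f"pics/{n}5.png",im[:,:,::-1])
a=cv2.imread("pics/top5.png")[145:235,170:260]; b=cv2.imread("pics/side5.png")[160:260,200:300]
cv2.imwrite("pics/z5.png",np.hstack([cv2.resize(q,(400,400),interpolation=cv2.INTER_CUBIC) for q in(a,b)]))
E
```

```text
[-0.0201  0.0727  0.2072] 13.4667
15.225 [  4.7732  23.9757  25.9983  92.1095  -0.0065 -69.2293]
16.1167 [-17.6086   8.7289   5.2185  86.4529   0.0405 -91.6294]
```

View pics/z5.png

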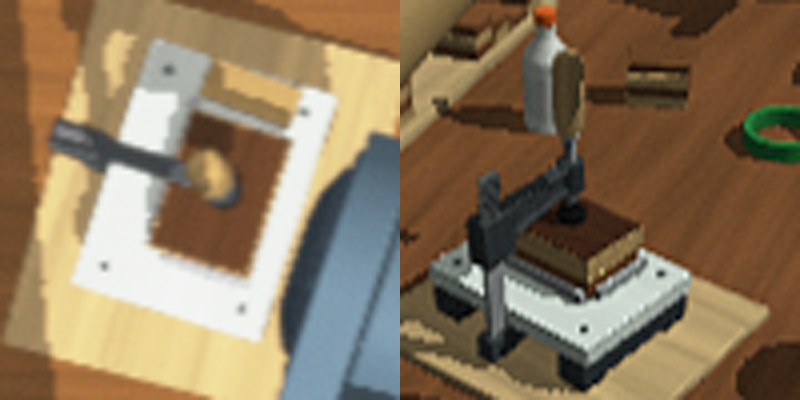

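```bash
python3 - <<'E'
from h import *
np.set_printoptions(precision=4,suppress=True)
t=cv2.imread("pics/top5.png"); s=cv2.imread("pics/side5.png")
b=s[168:198,232:252]; a=t[172:198,205:232]
cv2.imwrite("pics/z6.png",np.hstack([cv2.resize(a,(27*22,26*22)[:2] if 0 else (400,385),interpolation=cv2.INTER_NEAREST),cv2.resize(b,(257,385),interpolation=cv2.INTER_NEAREST)]))
hs=cv2.cvtColor(s,cv2.COLOR_BGR2HSV).astype(int)
for r in range(170,198,3): print(r,[tuple(hs[r,c]) if 0 else f"{hs[r,c,0]}/{hs[r,c,1]}/{hs[r,c,2]}" for c in range(235,250)])
E
```

```text
170 ['54/10/124', '46/18/158', '43/12/185', '57/11/210', '45/12/208', '15/77/143', '12/176/106', '13/172/110', '13/161/114', '13/158/113', '14/158/110', '13/159/106', '13/160/102', '12/154/104', '13/155/112']
173 ['45/14/146', '43/11/161', '49/11/188', '47/12/191', '20/71/126', '20/108/97', '19/133/90', '20/123/126', '19/126/128', '17/136/105', '13/157/104', '12/160/113', '14/161/117', '12/159/119', '14/166/115']
176 ['56/15/123', '47/13/134', '47/16/148', '20/82/75', '18/137/65', '18/124/74', '19/115/71', '20/114/65', '19/127/62', '18/112/66', '21/123/60', '13/159/119', '13/160/121', '13/156/116', '13/166/114']
179 ['45/16/94', '51/16/110', '45/17/123', '18/102/65', '20/141/65', '19/124/72', '19/115/73', '21/117/63', '19/134/63', '20/116/64', '25/115/51', '13/160/118', '13/163/117', '13/164/112', '13/161/111']
182 ['40/18/85', '36/13/101', '50/6/124', '20/108/59', '18/133/65', '20/119/75', '18/114/76', '19/121/63', '20/117/63', '18/123/54', '18/117/146', '16/142/79', '15/165/51', '12/157/52', '13/147/52']
185 ['40/9/85', '35/15/100', '68/8/122', '18/113/63', '19/128/68', '20/129/69'
[... 247 characters left out ...]
/116', '19/119/129', '15/151/113', '13/164/106', '13/163/111', '13/160/113']
191 ['45/11/95', '55/14/109', '60/10/128', '38/28/111', '19/117/63', '20/127/70', '19/126/69', '18/121/78', '19/125/100', '20/119/111', '19/122/119', '14/157/109', '13/164/107', '13/161/111', '13/162/112']
194 ['14/175/112', '13/178/113', '13/177/114', '13/174/119', '13/161/114', '15/109/75', '15/26/60', '18/46/67', '45/12/83', '14/72/128', '12/154/111', '14/162/107', '12/161/108', '13/156/111', '13/161/109']
197 ['14/160/116', '13/155/115', '12/161/109', '12/156/108', '13/168/112', '14/156/98', '150/14/36', '101/38/53', '98/22/129', '13/159/112', '13/185/105', '13/165/108', '13/161/109', '13/160/110', '13/156/108']
```

View pics/z6.png

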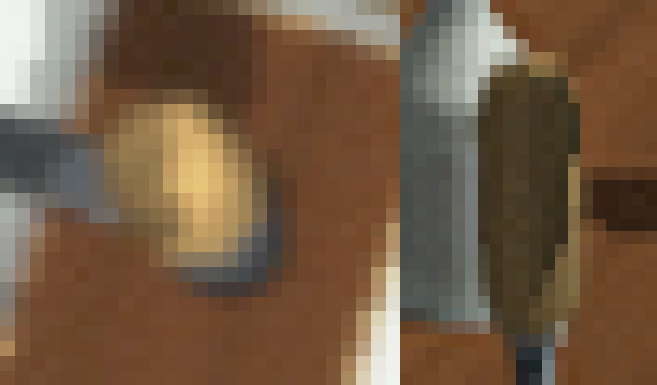

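```bash
python3 - <<'E'
from h import *
np.set_printoptions(precision=4,suppress=True)
print(tri((241.75,182.5),(217.05,183.65)))
yd=np.array([.277,.961,0]); 
for bar in([.585,.1447],[.5844,.1461]): print(np.array(bar)-.105*yd[:2])
for n,p in(("z",0),):
  for M in([.5545,.0425,.243],[.5545,.0445,.243]):
    M=np.array(M); ax=np.array([0.038*.277,.038*.961,1])
    print(M,[ (proj('side',M+ax*k),proj('top',M+ax*k)) for k in(.04,0,-.04)])
E
```

```text
(array([0.556 , 0.0457, 0.2456]), np.float64(0.00015640539018722127))
[0.5559 0.0438]
[0.5553 0.0452]
[0.5545 0.0425 0.243 ] [(array([242.0627, 173.0198]), array([216.6609, 182.7589])), (array([242.5426, 182.8169]), array([218.1797, 184.228 ])), (array([243.0074, 192.3075]), array([219.5946, 185.5967]))]
[0.5545 0.0445 0.243 ] [(array([241.82  , 173.2575]), array([215.9596, 182.7443])), (array([242.3043, 183.0628]), array([217.5033, 184.2141])), (array([242.7735, 192.561 ]), array([218.9414, 185.5833]))]
```

```bash
cat >> h.py <<'E'
M=np.array([.556,.0457,.2455]); yd=np.array([.277,.961,0.]); TILT=.037
ax=yd*TILT+np.array([0,0,1.])
def ori(yaw): 
    return (Ro.from_rotvec(TILT*np.array([-yd[1],yd[0],0]))*Ro.from_euler('xyz',[180,0,yaw],degrees=True)).as_euler('xyz',degrees=True)
def mean(f,n=20): return np.mean([f() for _ in range(n)],0)
E
python3 - <<'E'
from h import *
np.set_printoptions(precision=3,suppress=True)
q=arm.read_joints(); q[5]=-165; q=np.array(q)
arm.command_gripper(.07)
up=M+ax*.112; o=ori(-10)
# rotate last joint first, then approach
arm.goto_joints(list(q)); print(arm.read_time())
j=arm.ik(up,o); print(j)
if j is not None and j[5]<-150:
    arm.goto_joints(j); print(arm.read_time(),arm.read_position(),up)
    for n in("side","top"):
        im=arm.get_image(n); cv2.imwrite(f"pics/{n}7.png",im[:,:,::-1])
    b=cv2.imread("pics/side7.png")[130:245,185:300]
    cv2.imwrite("pics/z7.png",cv2.resize(b,(460,460),interpolation=cv2.INTER_CUBIC))
    t0=arm.read_time(); print(mean(arm.read_force),np.std([arm.read_moment() for _ in range(10)],0),mean(arm.read_moment),arm.read_time()-t0)
E
```

```text
17.6833
[  -0.292   20.946   21.048   90.679   -2.04  -170.282]
18.3667 [0.557 0.05  0.357] [0.557 0.05  0.357]
[-0.078 -0.44   0.523] [0. 0. 0.] [ 0.041 -0.026  0.005] 0.0
```

View pics/z7.png

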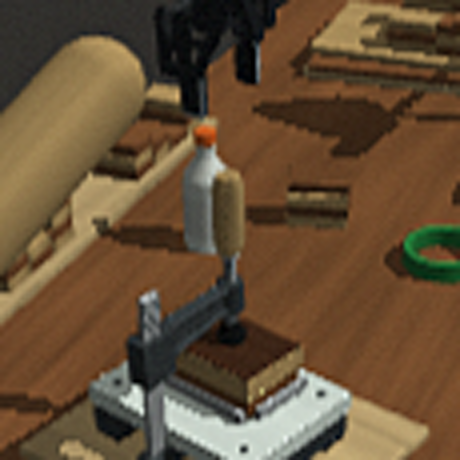

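The open fingers (around (195,100) and (248,70)) straddle the handle's axis at (228,172). I descend with a guard and grip.

```bash
python3 - <<'E'
from h import *
np.set_printoptions(precision=3,suppress=True)
g=arm.line_to(M+ax*.002,rate=.09,guard=6)
print(g,arm.read_time(),arm.read_position(),M+ax*.002,arm.read_force(),arm.read_moment())
if not g:
    arm.command_gripper(0.0)
    print(arm.read_opening(),arm.read_time())
    for i in range(4):
        arm.pause(.05); print(arm.read_force(),arm.read_moment())
    print(arm.read_position(),arm.read_joints())
E
```

```text
False 19.8417 [0.556 0.046 0.248] [0.556 0.046 0.247] [ 1.332 -0.241  0.698] [ 0.008 -0.029  0.   ]
0.026762201395488003 20.3083
[-0.401  4.576  2.875] [ 1.079 -0.162 -0.007]
[0.78  4.517 3.473] [ 1.161 -0.133 -0.054]
[0.378 4.588 3.149] [ 1.286 -0.238  0.012]
[0.348 5.832 2.928] [ 1.314 -0.188 -0.004]
[0.557 0.047 0.248] [  -0.661   20.105    3.694   74.066   -1.937 -170.683]
```

```bash
python3 - <<'E'
from h import *
np.set_printoptions(precision=3,suppress=True)
T=M+ax*.002+np.array([0,.0012,0])
arm.line_to(T,rate=.01)
for i in range(3):
    arm.pause(.05); print(arm.read_force(),arm.read_moment())
print(arm.read_position(),T,arm.read_joints(),arm.read_time())
E
```

```text
[0.677 3.519 6.068] [ 0.938 -0.218 -0.008]
[0.463 3.817 5.749] [ 0.924 -0.155  0.005]
[0.474 3.701 4.804] [ 1.004 -0.189 -0.013]
[0.556 0.047 0.248] [0.556 0.047 0.247] [  -0.573   20.123    3.712   74.083   -2.036 -170.561] 20.925
```

```bash
python3 - <<'E'
from h import *
np.set_printoptions(precision=3,suppress=True)
T=M+ax*.002+np.array([0,.0027,.0006])
arm.line_to(T,rate=.02)
arm.pause(.05); print(arm.read_force(),arm.read_moment())
q0=np.array(arm.ik(T,ori(-10))); print(q0,arm.read_joints())
np.save("q0.npy",q0)
for k in(10,20,40,60):
    q=q0.copy(); q[5]+=k; arm.goto_joints(list(q)); arm.pause(.05)
    print(k,arm.read_force(),arm.read_moment(),arm.read_joints()[5],round(arm.read_time(),2))
E
```

```text
[ 0.475 -0.609  2.18 ] [ 0.096 -0.333  0.011]
[  -0.417   20.157    3.775   74.191   -2.041 -170.407] [  -0.441   20.164    3.773   74.183   -2.128 -170.406]
10 [ 0.517 -0.338  3.264] [-0.013 -0.125  0.164] -160.59112445812275 21.57
20 [ 0.292 -1.445  2.004] [-0.128  0.07   0.174] -150.64315406894573 21.91
40 [-0.801 -0.011  3.786] [-0.026  0.405  0.189] -130.6134907333289 22.38
60 [-1.463  0.733  3.695] [0.182 0.774 0.213] -110.60070666871879 22.86
```

```bash
python3 - <<'E'
from h import *
np.set_printoptions(precision=3,suppress=True)
q0=np.load("q0.npy")
for k in(90,120,150,180,200):
    q=q0.copy(); q[5]+=k; arm.goto_joints(list(q))
    m=[]
    for i in range(8): arm.pause(.02); m.append(arm.read_moment())
    print(k,round(np.radians(k),2),arm.read_force(),np.mean(m,0),np.std(m,0)[2],round(arm.read_joints()[5],1),round(arm.read_time(),2))
    if np.mean(m,0)[2]>.27: break
im=arm.get_image("side"); b=im[130:245,185:300,::-1]
cv2.imwrite("pics/z8.png",cv2.resize(b,(460,460),interpolation=cv2.INTER_CUBIC))
E
```

```text
90 1.57 [-2.196  3.449  3.282] [0.797 0.998 0.164] 0.03536113167406684 -80.5 23.56
120 2.09 [-1.794  5.017  2.194] [1.312 0.853 0.185] 0.03267869252124349 -50.5 24.26
150 2.62 [-2.011  6.329  0.713] [1.634 0.516 0.199] 0.04335582001776629 -20.5 24.96
180 3.14 [-1.3    5.623  0.263] [1.763 0.139 0.213] 0.02259057015356566 9.5 25.66
200 3.49 [ 0.052  7.031 -0.814] [ 1.743 -0.065  0.228] 0.024972395348590082 29.5 26.22
```

View pics/z8.png

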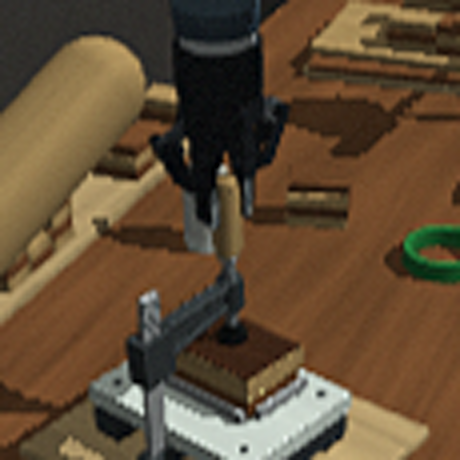

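```bash
python3 - <<'E'
from h import *
np.set_printoptions(precision=3,suppress=True)
T=M+ax*.002+np.array([-.0002,.0043,.0006])
u=ax/np.linalg.norm(ax)
def avg(n=12):
    m=[];f=[]
    for i in range(n): arm.pause(.02); m.append(arm.read_moment()); f.append(arm.read_force())
    m=np.mean(m,0); return np.mean(f,0),m,round(float(m@u),3)
arm.line_to(T,rate=.02)
print(avg(),arm.read_joints())
q0=np.array(arm.ik(T,ori(-210))); print(q0)
q0[5]=np.load("q0.npy")[5]+200
for k in(215,230):
    q=q0.copy(); q[5]+=k-200; arm.goto_joints(list(q))
    print(k,round(np.radians(k),2),avg(),round(arm.read_joints()[5],1),round(arm.read_time(),2))
E
```

```text
(array([ 1.344,  5.358, -3.865]), array([ 1.463, -0.444,  0.246]), 0.245) [-0.24  20.198  3.762 74.107 -1.93  29.731]
[-0.253 20.155  3.773 74.196 -2.04  29.757]
215 3.75 (array([ 1.999,  5.847, -3.988]), array([ 1.431, -0.554,  0.244]), 0.239) 44.6 27.27
230 4.01 (array([ 1.904,  5.654, -4.566]), array([ 1.342, -0.641,  0.248]), 0.239) 59.6 27.83
```

```bash
python3 - <<'E'
from h import *
np.set_printoptions(precision=3,suppress=True)
T=M+ax*.002+np.array([-.0002,.0053,.0000])
u=ax/np.linalg.norm(ax)
def avg(n=16):
    m=[];f=[]
    for i in range(n): arm.pause(.02); m.append(arm.read_moment()); f.append(arm.read_force())
    m=np.mean(m,0); return np.mean(f,0),m,round(float(m@u),3)
arm.line_to(T,rate=.02)
print(avg(),arm.read_joints())
q0=np.array(arm.ik(T,ori(-240))); b=np.load("q0.npy")[5]
for k in(240,250,258):
    q=q0.copy(); q[5]=b+k; arm.goto_joints(list(q))
    r=avg(); print(k,round(np.radians(k),2),r,round(arm.read_joints()[5],1),round(arm.read_time(),2),arm.read_opening())
    if r[2]>.275: break
E
```

```text
(array([ 3.08 ,  4.102, -3.046]), array([ 0.989, -0.84 ,  0.259]), 0.239) [-0.156 20.187  3.732 74.072 -2.03  59.691]
240 4.19 (array([ 3.471,  4.018, -3.792]), array([ 0.958, -0.954,  0.253]), 0.229) 69.6 28.9 0.026726549957235585
250 4.36 (array([ 3.101,  4.318, -3.704]), array([ 0.879, -0.976,  0.253]), 0.227) 79.6 29.46 0.026666616108153938
258 4.5 (array([ 3.497,  3.992, -3.843]), array([ 0.786, -0.978,  0.259]), 0.232) 87.6 29.98 0.02668972053330107
```

```bash
python3 - <<'E'
from h import *
np.set_printoptions(precision=3,suppress=True)
Rt=Ro.from_euler('xyz',arm.read_tool_rot(),degrees=True).as_matrix(); u=-Rt[:,2]; print(u,ax)
q=np.array(arm.read_joints()); b=np.load("q0.npy")[5]
T=M+ax*.002+np.array([-.0002,.0053,.0000]); q=np.array(arm.ik(T,ori(-268))); 
for k in(258.7,259.4,260.1,260.8,261.5,262.2):
    q[5]=b+k; arm.goto_joints(list(q)); m=[]
    for i in range(6): m.append(arm.read_moment()); arm.pause(.01)
    m=np.array(m); print(k,m.mean(0),(m@u).round(3),(m@u).mean().round(3),round(arm.read_time(),2))
E
```

```text
[0.009 0.036 0.999] [0.01  0.036 1.   ]
258.7 [ 0.777 -0.971  0.289] [0.235 0.273 0.264 0.24  0.226 0.326] 0.261 30.28
259.4 [ 0.785 -0.982  0.283] [0.275 0.263 0.175 0.263 0.312 0.241] 0.255 30.58
260.1 [ 0.777 -0.957  0.303] [0.346 0.257 0.277 0.249 0.279 0.243] 0.275 30.88
260.8 [ 0.776 -0.931  0.313] [0.281 0.293 0.274 0.288 0.262 0.32 ] 0.286 31.18
261.5 [ 0.752 -0.961  0.314] [0.248 0.303 0.312 0.267 0.316 0.273] 0.286 31.48
262.2 [ 0.749 -1.     0.315] [0.265 0.242 0.243 0.322 0.34  0.301] 0.285 31.78
```

```bash
python3 - <<'E'
from h import *
np.set_printoptions(precision=3,suppress=True)
arm.command_gripper(.07); print(arm.read_opening(),arm.read_force(),arm.read_time())
p=np.array(arm.read_position()); arm.line_to(p+ax*.12,rate=.12)
arm.goto_joints(arm.ik([.46,-.10,.37],[180,0,80])); print(arm.read_time(),arm.read_force(),mean(arm.read_moment))
for n in("side","top"):
    im=arm.get_image(n); cv2.imwrite(f"pics/{n}9.png",im[:,:,::-1])
a=cv2.imread("pics/top9.png")[135:250,160:275]; b=cv2.imread("pics/side9.png")[150:265,185:300]
cv2.imwrite("pics/z9.png",np.hstack([cv2.resize(q,(400,400),interpolation=cv2.INTER_CUBIC) for q in(a,b)]))
d=cv2.absdiff(cv2.imread("pics/top9.png"),cv2.imread("pics/top5.png")); cv2.imwrite("pics/top9d.png",np.hstack([cv2.resize(cv2.imread("pics/top9.png"),(400,300)),cv2.resize(d*3,(400,300))]))
E
```

```text
0.06992227473336923 [-0.334  0.046 -0.433] 32.275
34.1833 [ 0.204  0.264 -0.237] [-0.025 -0.013  0.019]
```

View pics/z9.png

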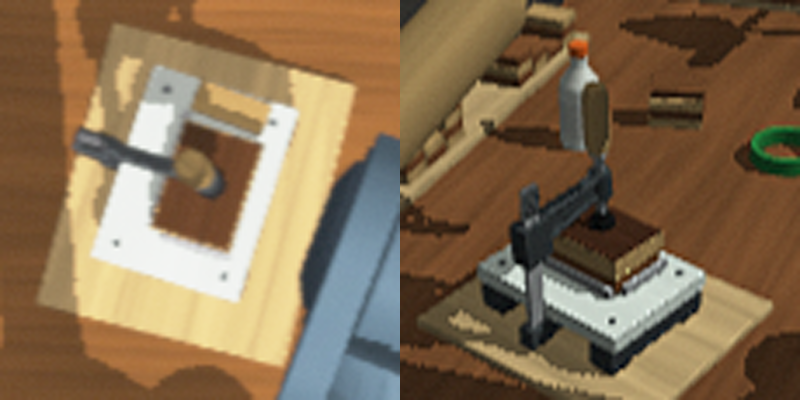

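View pics/top9d.png

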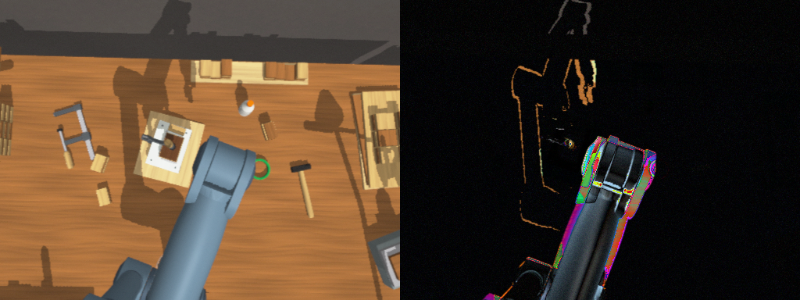

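The clamp stays tilted and bound with its foot on the case (right crop, about (600,222)). The difference image shows only the arm, its shadows and the handle's rotation, so the plate and bystanders haven't moved. I hand the job in.

```bash
python3 -c "
from plant import arm
arm.close_job(); print(arm.read_time())"
```

```text
the job is handed in; nothing more can be done
the job is handed in; nothing more can be done
```

The case is clamped and the job is handed in, at about 34 s. I pushed the jaw down close to the bar in small steps until it tilted and held, then screwed the handle clockwise about 4.57 rad and let go.

**Jaw:** I stopped pushing at 21 N. It stood about 39 mm below the bar's end and stayed there when released. After the first light touch it slid about 20 mm with almost no force showing, less than the 4 to 12 N expected. I did not look into why. The foot force at the moment of binding was not measured.

**Tightness:** The moment while turning levelled off at about 0.285 N m. By the given formula that is about 88 N with the handle gripped, and roughly 75 to 80 N after letting go. The turn angle suggests 65 to 90 N. Both are within the 45 to 100 N limits but probably above the 65 N aim.

**Readings that disagreed:** Moment readings taken after larger steps were lower, 0.23 to 0.25 N m. I trusted the fine-step readings because the wrist seems to overshoot and relax the handle's spring after a larger step. The foot force after release was not measured directly.

**Final check:** The last pictures show the jaw still tilted with its foot on the case. Between the bound jaw and the end, the plate, case, offcut and other visible things did not move; parts of the bench hidden behind the arm could not be compared. The robot was touching nothing.

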